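Set up a strap clamp on the drilling plate

TASK

Set up the strap clamp on the drilling plate: lay the aluminium bar between the locating pins and stand the packing block that is as high as the bar on the plate at the other side of the stud. Then lower the slotted strap over the stud so that it bridges level from the bar to the block, and last put the washer over the stud flat onto the strap. Leave the nut off, I will run it down myself.

Things in the scene. Friction and masses are not known exactly. Their poses are not given: they have to be found in the camera images.
- drill_plate: Fixed dark steel drilling plate on the bench, 260 x 90 x 18 mm, two rows of tapped holes. Origin on its underside (bench level; the plate's top is 18 mm higher) straight below the stud. Own x runs along the plate from the stud toward the locating pins (plate spans x -107 to +153 mm, y -45 to +45 mm), z up. x points roughly to the robot's left.
- stud: Fixed upright threaded steel stud on the plate, 15 mm in diameter, 74 mm tall above the plate with a chamfered top; a 26 mm wide, 3 mm high collar at its foot. Origin on its axis at the level of the plate's top; axes as the plate's.
- work_pins: Five fixed locating dowels, 8 mm thick, 12 mm tall, for the bar: two on each long side at x = -36 and +36 mm (41 mm free between the sides) and an end stop at x = +62 mm. Origin at the level of the plate's top, 78 mm from the stud: the middle of the bar's underside belongs there. x along the bar, as the plate's. The middle of the long sides is open for fingers.
- alu_bar: Loose bar of bare aluminium, the workpiece, 36 x 108 x 36 mm (long along its own y axis), 36 mm high as it lies, 0.36 kg. Origin at the centre of its underside.
- strap: Loose clamp strap: flat bright steel bar with cut-off corners, 130 x 40 x 16 mm (long along its own x axis), with a 64 x 20 mm slot right through its middle. Ends and faces are alike; centred over the stud it rests on both bar and block. 0.36 kg. Origin at the centre of its underside.
- washer: Loose thick steel clamp washer, outside 44 mm, hole 20 mm, 6 mm thick, lying flat. Origin at the centre of its underside.
- heel_low: Loose flat oblong packing block of dark steel, 54 x 40 mm (long along its x), 20 mm high: lower than the aluminium bar. Origin at the centre of its underside, sides along its x and y.
- heel_mid: Loose square packing block of dark steel, 40 x 40 mm, 36 mm high: the same height as the aluminium bar, the one to use. Its centre belongs on the plate's centre line about 60 mm from the stud, away from the pins. Origin at the centre of its underside, sides along its x and y.
- heel_high: Loose slim upright packing block of dark steel, 32 x 32 mm, 50 mm high: higher than the aluminium bar. Origin at the centre of its underside, sides along its x and y.

How it is judged:
On the way, in this order (a step that is already met when the one before it is completed fails the run):
1. the aluminium bar lies between its pins and the packing block of the same height stands on the plate beyond the stud, both let go, with the strap not yet on the stud (x of alu_bar in the frame of work_pins between -0.012 and 0.012 m and y of alu_bar in the frame of work_pins between -0.006 and 0.006 m and z of alu_bar in the frame of work_pins between -0.003 and 0.003 m and angle between the y axis of alu_bar and the x axis of drill_plate, either way round below 0.15 rad and angle between each of alu_bar, heel_mid's own z axis and vertical below 0.05 rad and x of heel_mid in the frame of stud between -0.085 and -0.038 m and y of heel_mid in the frame of stud between -0.015 and 0.015 m and z of heel_mid in the frame of stud between -0.003 and 0.003 m and contact force between the fingers and alu_bar below 0.1 N and contact force between the fingers and heel_mid below 0.1 N and horizontal distance between strap and stud above 0.06 m), for 0.2 s.
2. the strap is over the stud and lies level on the bar and on the block, let go, with the washer not yet on the stud (x of alu_bar in the frame of work_pins between -0.012 and 0.012 m and y of alu_bar in the frame of work_pins between -0.006 and 0.006 m and z of alu_bar in the frame of work_pins between -0.003 and 0.003 m and angle between the y axis of alu_bar and the x axis of drill_plate, either way round below 0.15 rad and angle between each of alu_bar, heel_mid's own z axis and vertical below 0.05 rad and x of heel_mid in the frame of stud between -0.085 and -0.038 m and y of heel_mid in the frame of stud between -0.015 and 0.015 m and z of heel_mid in the frame of stud between -0.003 and 0.003 m and horizontal distance between strap and stud below 0.03 m and z of strap in the frame of stud between 0.033 and 0.039 m and angle between strap's own z axis and vertical below 0.04 rad and angle between the x axis of strap and the x axis of drill_plate, either way round below 0.25 rad and contact force between strap and alu_bar above 0.1 N and contact force between strap and heel_mid above 0.1 N and contact force between the fingers and strap below 0.1 N and horizontal distance between washer and stud above 0.03 m), for 0.2 s.
At the end, for the whole second after the job is handed in: Bar flat between its pins (12 mm along, 6 across); 36 mm block upright on the plate beyond the stud (38 to 85 mm from it, 15 mm off centre line); strap round the stud, level within 2 degrees, along the plate within 14, touching both; washer round the stud flat on the strap; all at rest (x of alu_bar in the frame of work_pins between -0.012 and 0.012 m and y of alu_bar in the frame of work_pins between -0.006 and 0.006 m and z of alu_bar in the frame of work_pins between -0.003 and 0.003 m and angle between the y axis of alu_bar and the x axis of drill_plate, either way round below 0.15 rad and angle between each of alu_bar, heel_mid's own z axis and vertical below 0.05 rad and x of heel_mid in the frame of stud between -0.085 and -0.038 m and y of heel_mid in the frame of stud between -0.015 and 0.015 m and z of heel_mid in the frame of stud between -0.003 and 0.003 m and horizontal distance between strap and stud below 0.03 m and z of strap in the frame of stud between 0.033 and 0.039 m and angle between strap's own z axis and vertical below 0.04 rad and angle between the x axis of strap and the x axis of drill_plate, either way round below 0.25 rad and contact force between strap and alu_bar above 0.1 N and contact force between strap and heel_mid above 0.1 N and horizontal distance between washer and stud below 0.005 m and z of washer in the frame of stud between 0.049 and 0.055 m and angle between washer's own z axis and vertical below 0.06 rad and linear speed of each of alu_bar, heel_mid, strap, washer below 0.01 m/s).
It also fails if it takes over 109 s, if anything falls off the work surface, if the arm or the gripper's body presses on something with over 40 N, if the wrist force passes 120 N, or if a joint passes its speed limit or range.

ROBOT

A 6-joint arm with a two-finger parallel gripper is mounted at the origin on a cart in front of the work surface, level with it; the furniture and walls round the work are solid. World frame = base frame: x ahead of the robot, y to its left, z up, the work surface at z = 0. Lengths are in m, angles in rad, forces in N, time in s.
With the tool pointing down it reaches from about 0.325 to 0.75 m from the base axis. Payload 7.6 kg.
Tool frame: the origin (TCP) lies on the centre line of the jaws, within the pads' length; the fingertips stand 11 mm ahead of it and the grasp point (between the pads) lies 8 mm behind it; z points along the fingers, y is the line along which they close (so a half turn about z gives the same grasp; the last joint's range is limited). The gripper opens to 85 mm and grips with 20 to 120 N. Pads are 22 mm wide; open, the fingers measure 114 mm over their backs; the gripper's body (76 mm by 85 mm) begins 54 mm behind the grasp point. The pads swing forward as they close: fully open they stand 13 mm farther back than shut.
Start: joints at [-1.253, 0.052, 1.401, -0, 1.689, -0.07], TCP at [0.199, -0.486, 0.242] pointing down, gripper open.
Joint ranges: [-2.9, 2.9], [-0.91, 2.17], [0.12, 2.37], [-1.06, 4.2], [0.26, 2.73], [-2.93, 2.93]. Speed limits (rad/s): [2.57, 2.57, 3.01, 3.14, 3.14, 3.14].

INTERFACE

Orientations are given as a rotation vector (axis times angle).
In Python, from bench import sense, read_camera, job_done gives the robot as it stands. The module is installed in compiled form; this text tells all that it offers.
- The arm moves only by the tool servo_tool, never from a script. Its argument "increments" is a list of rows, each a list of 7 numbers: the shift along the tool's x, y, z in mm, then the turn, a rotation vector about the tool's x, y, z in rad, then the finger opening in mm, from 0 to 85.4. A call has 1 to 12 rows; each row shifts and turns the commanded pose from where the row before left it, along the tool's axes as they then stand; what a row does not reach is not made up. A row lasts 1/12 s, in which the tool goes at most 41.7 mm and 7.16 degrees, less where a joint would pass 70% of its speed; a pose out of reach is approached as far as the arm can. A call is refused whole if a number of a shift passes 41.7 or a number of a turn 0.125, either way. A call with a gripper value outside its range is refused whole. The fingers move at their own pace and stop on an object; "force" is the grip in N (left out, the last holds). Time passes only in rows, so rows that do not move let the fingers close. It gives the time, the measured TCP pose, the force, the opening and the grip force at its end, in the units of the state.
- sense(): the state, without advancing time (a new reading comes with each control period).
- read_camera(name): name is "scene" or "side" or "wrist"; returns a dict with "image" (480x640x3 uint8, red, green, blue), "mtx" (3x3 intrinsics, pixels), "cam_to_world" (4x4, takes a point from camera to world coordinates). Camera axes: x right, y down, z forward; pixel columns grow to the right and rows downward; lengths in m; the calibration is good to about 2 mm. A picture is of the moment at which its call begins. There is no depth.
- job_done(): hands the job in; it is judged then, once.
The state is a dict: "t": time; "joint_pos": joint angles; "dq": joint speeds; "joint_torque": joint torques, N m; "tool_pos": TCP position; "ee_rot": TCP orientation; "force": force on the tool from outside, world axes, zero at the start; "moment": the same for the moment, N m; "finger_gap": finger opening in m; "finger_force": force on a finger pad.
Only numpy, scipy, OpenCV 4.12 (cv2) and the standard library are available. Lean on these libraries where they do the work, as an engineer would, in place of code of your own. Each camera call takes 0.05 s, during which the arm holds its last target. There are 200 camera calls.

## Working session

There is one attempt and no reset: what is moved stays moved. The work goes in short steps, Python scripts to look and compute and a tool call to move; the robot and the scene stay as the last step left them, time stands still between calls to the robot, and variables do not carry over. Pictures are saved under pics/ and viewed, at most 14 in all, crops included, and the job is handed in when it is done.

Besides the shell and the picture viewer there is one more tool, called after "Request:" as a command line: name --pt "numbers of a row" for each row, then --argument value for the rest. servo_tool: Moves the arm, as the interface text tells. Its arguments: {"type":"object","properties":{"increments":{"type":"array"},"force":{"type":"number"}},"required":["increments"]}

```bash
mkdir -p pics
cat > h.py <<'E'
import numpy as np, cv2, json
from scipy.spatial.transform import Rotation as R
from bench import sense, read_camera
def snap(n,f):
    d=read_camera(n); cv2.imwrite('pics/'+f+'.png',d['image'][:,:,::-1]); np.savez('pics/'+f,**d); return d
def world(f,pts,z):
    d=np.load('pics/'+f+'.npz'); M=d['cam_to_world']; o=M[:3,3]; out=[]
    for u,v in pts:
        r=M[:3,:3]@np.linalg.inv(d['mtx'])@[u,v,1]; out.append(o+r*(z-o[2])/r[2])
    return np.array(out)
def proj(f,P):
    d=np.load('pics/'+f+'.npz'); M=np.linalg.inv(d['cam_to_world']); 
    p=(d['mtx']@(M[:3,:3]@np.atleast_2d(P).T+M[:3,3:])).T; return p[:,:2]/p[:,2:]
E
python3 - <<'E'
from h import *
np.set_printoptions(precision=4,suppress=True)
for n in ('scene','side','wrist'):
    d=snap(n,n+'0'); print(n,d['cam_to_world'],d['mtx'][0])
s=sense(); print(s); print(R.from_rotvec(s['ee_rot']).as_matrix())
E
```

```text
scene [[-0.724  -0.5342  0.4365  0.1483]
 [-0.6897  0.5711 -0.445   0.3884]
 [-0.0116 -0.6233 -0.7819  0.7254]
 [ 0.      0.      0.      1.    ]] [456.9359   0.     321.1594]
side [[-0.6966 -0.3276  0.6383 -0.1774]
 [-0.717   0.2878 -0.6348  0.7444]
 [ 0.0243 -0.8999 -0.4354  0.5533]
 [ 0.      0.      0.      1.    ]] [549.6128   0.     315.4061]
wrist [[ 0.3791 -0.8859 -0.2673  0.2661]
 [-0.9254 -0.3633 -0.1081 -0.4584]
 [-0.0013  0.2884 -0.9575  0.3733]
 [ 0.      0.      0.      1.    ]] [361.4758   0.     320.4989]
{'t': 0.15, 'joint_pos': array([-1.2533,  0.0527,  1.4015,  0.    ,  1.6886, -0.0703]), 'dq': array([ 0.0002, -0.0012, -0.0029, -0.0009,  0.0013, -0.0003]), 'joint_torque': array([  0.0005, -38.1951, -36.0425,  -0.0001,   0.0046,  -0.    ]), 'tool_pos': array([ 0.1985, -0.4858,  0.2417]), 'ee_rot': array([-3.0816, -0.6051,  0.0002]), 'force': array([ 0.3073, -0.1715,  0.0454]), 'moment': array([ 0.0183,  0.0059, -0.0091]), 'finger_force': 0.0, 'finger_gap': 0.08512104142463794}
[[ 0.9258  0.3781 -0.0003]
 [ 0.3781 -0.9258  0.0011]
 [ 0.0001 -0.0011 -1.    ]]
```

View pics/scene0.png

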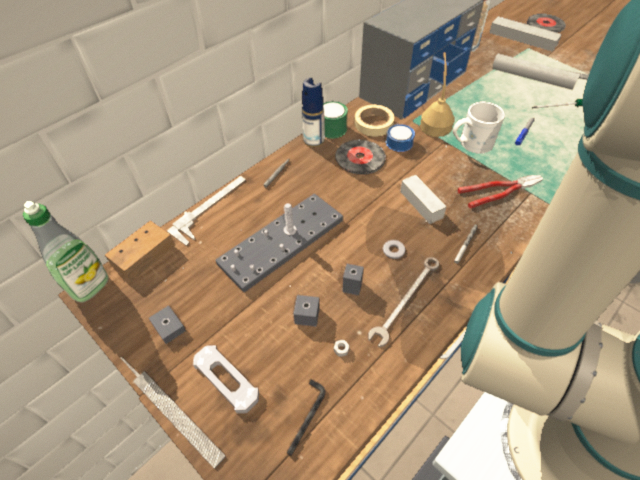

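View pics/side0.png

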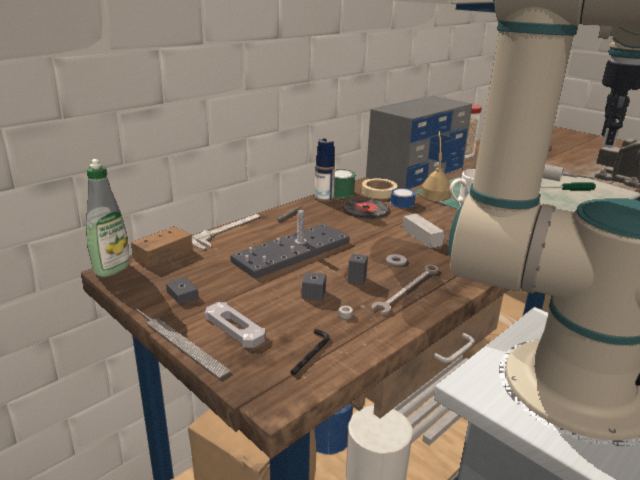

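Scene: the plate runs from (218,262) to (343,210), stud top at (287,206), bar at (423,198), washer at (394,249), strap at (226,378), and blocks at (167,323), (307,309) and (353,278). Next, enlarged crops.

Run:
```python
import cv2
a=cv2.imread('pics/scene0.png')
cv2.imwrite('pics/c1.png',cv2.resize(a[170:320,210:410],None,fx=4,fy=4,interpolation=cv2.INTER_CUBIC))
b=a[170:320,380:460]
c=a[290:415,140:340]
cv2.imwrite('pics/c2.png',cv2.resize(c,None,fx=4,fy=4,interpolation=cv2.INTER_CUBIC))
cv2.imwrite('pics/c3.png',cv2.resize(a[160:270,370:460],None,fx=5,fy=5,interpolation=cv2.INTER_CUBIC))
```

```text
(no output)
```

View pics/c1.png

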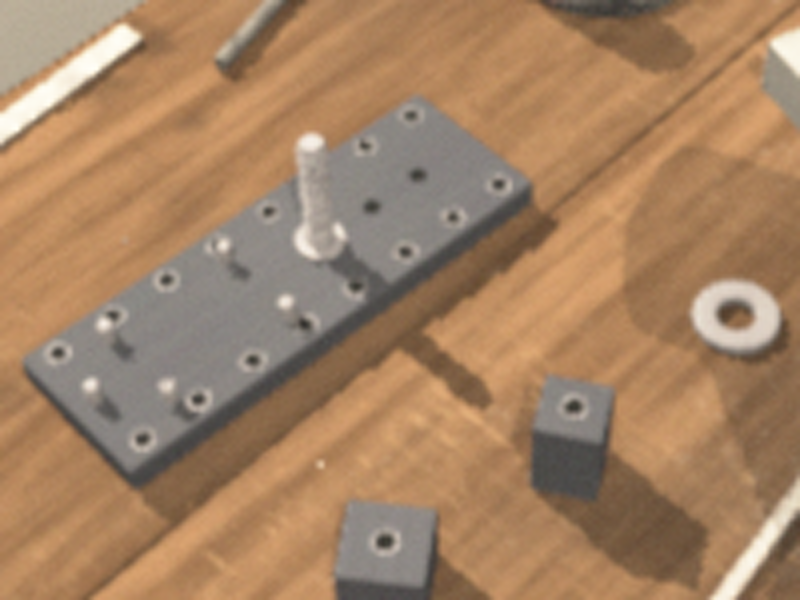

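View pics/c2.png

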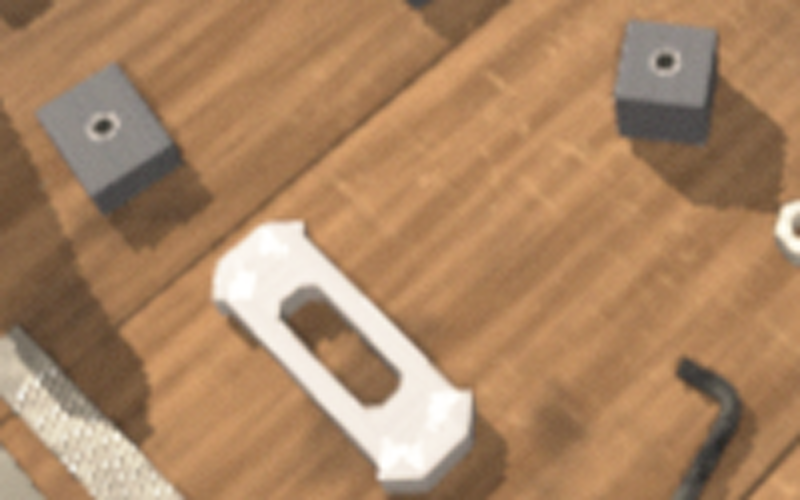

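View pics/c3.png

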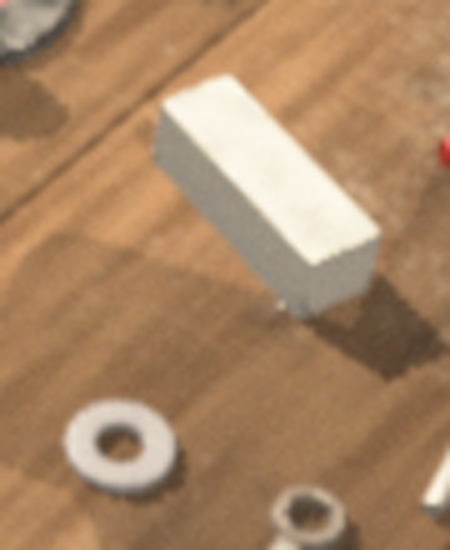

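Run:
```python
from h import *
np.set_printoptions(precision=4,suppress=True)
f=lambda pts,s,o:(np.array(pts,float)+.5)/s+np.array(o)-.5
c1=lambda p:f(p,4,(210,170)); c2=lambda p:f(p,4,(140,290)); c3=lambda p:f(p,5,(370,160))
def show(n,w):
    print(n,w[:,:2].tolist() if 0 else '',w[:,:2].mean(0)); 
    if len(w)==4:
        for i in range(4):
            e=w[(i+1)%4]-w[i]; print('   ',np.linalg.norm(e).round(4),np.degrees(np.arctan2(e[1],e[0])).round(1))
show('plate',world('scene0',c1([(25,363),(418,97),(530,185),(135,475)]),.018))
print('studtop',world('scene0',c1([(313,138)]),.092),'collar',world('scene0',c1([(320,240)]),.021))
w=world('scene0',c1([(105,325),(222,244),(167,386),(287,302),(90,385)]),.030);print('pins',w,w[:4].mean(0))
show('mid',world('scene0',c2([(630,20),(718,28),(708,110),(617,98)]),.036))
show('bar',world('scene0',c3([(162,103),(233,75),(380,235),(315,262)]),.036))
print('washer',world('scene0',c3([(120,443)]),.006))
show('strap long edges',world('scene0',c2([(303,225),(470,393),(380,470),(215,290)]),.016))
print('slot',world('scene0',c2([(342,345)]),.016))
show('high',world('scene0',c1([(545,378),(612,385),(606,443),(535,432)]),.05))
```

```text
plate  [0.6058 0.0347]
    0.2562 -93.2
    0.0866 176.1
    0.2553 87.0
    0.0873 -3.3
studtop [[0.608 0.008 0.092]] collar [[0.6063 0.0114 0.021 ]]
pins [[0.6375 0.1234 0.03  ]
 [0.6341 0.0512 0.03  ]
 [0.5887 0.1266 0.03  ]
 [0.584  0.0542 0.03  ]
 [0.6154 0.1509 0.03  ]] [0.6111 0.0889 0.03  ]
mid  [0.4515 0.1181]
    0.039 -142.8
    0.0408 127.8
    0.0394 34.8
    0.0391 -52.7
bar  [ 0.4635 -0.2422]
    0.0368 -108.9
    0.1061 160.3
    0.0321 70.5
    0.1058 -17.2
washer [[ 0.4309 -0.1041  0.006 ]]
strap long edges  [0.4662 0.2922]
    0.1052 -179.7
    0.0439 86.7
    0.1061 -0.2
    0.043 -94.6
slot [[0.4644 0.2926 0.016 ]]
high  [0.4331 0.0176]
    0.0304 -144.2
    0.0316 125.6
    0.0317 32.6
    0.0298 -56.9
```

View pics/wrist0.png

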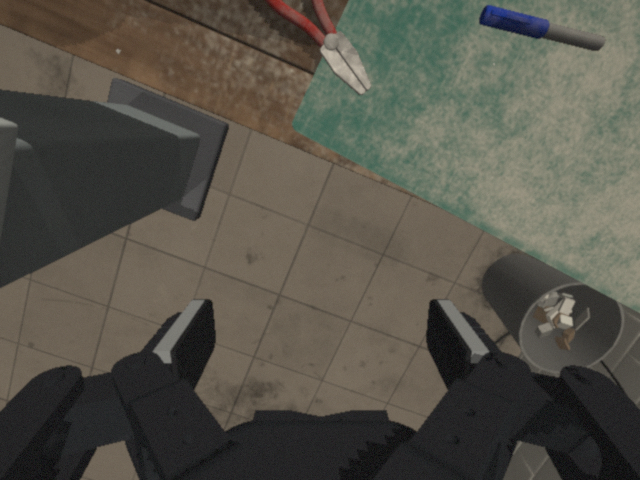

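The wrist view shows only floor and bench edge. The measured sizes match the data (bar 36x106, mid block 39x40, plate 256x87). Plate x points at about 87°, and the stud is near (0.6065, 0.011). Next is the bar.

```bash
cat >> h.py <<'E'
def go(x,y,z,th):
    "needed tool-frame shift (mm, current axes), then turn about tool z and tilt correction; also shift if turn is done first"
    s=sense(); M=R.from_rotvec(s['ee_rot']).as_matrix(); t=np.radians(th)
    T=np.array([[-np.sin(t),np.cos(t),0],[np.cos(t),np.sin(t),0],[0,0,-1]]).T
    d=(np.array([x,y,z])-s['tool_pos'])*1000
    rv=R.from_matrix(M.T@T).as_rotvec(); n=max(1,int(np.ceil(np.linalg.norm(rv)/.12)))
    print('t',round(s['t'],2),'pos',s['tool_pos'].round(4),'yang',np.degrees(np.arctan2(M[1,1],M[0,1])).round(1),'gap',s['finger_gap']*1000)
    print('shift now-axes',(M.T@d).round(1),'| turn',rv.round(4),'rows',n,'each',(rv/n).round(4),'| shift after turn',(T.T@d).round(1))
E
python3 -c "
from h import *
go(.4635,-.2422,.14,-108.2)"
```

```text
t 0.15 pos [ 0.1985 -0.4858  0.2417] yang -67.8 gap 85.12104142463795
shift now-axes [ 337.5 -125.2  101.9] | turn [-1.100e-03  3.000e-04  7.054e-01] rows 6 each [-2.000e-04  1.000e-04  1.176e-01] | shift after turn [ 175.7 -314.2  101.7]
```

Request:
servo_tool --pt "33.75 -12.5 0 0 0 0 85" --pt "33.75 -12.5 0 0 0 0 85" --pt "33.75 -12.5 0 0 0 0 85" --pt "33.75 -12.5 0 0 0 0 85" --pt "33.75 -12.5 0 0 0 0 85" --pt "33.75 -12.5 0 0 0 0 85" --pt "33.75 -12.5 0 0 0 0 85" --pt "33.75 -12.5 0 0 0 0 85" --pt "33.75 -12.5 0 0 0 0 85" --pt "33.75 -12.5 0 0 0 0 85"

```text
t: 0.98
tool_pos: [0.4647, -0.2411, 0.2421]
ee_rot: [-3.083, -0.605, 0.0]
force: [-0.7, -1.3, 0.2]
finger_gap: 0.0854
finger_force: 0.0
```

Request:
servo_tool --pt "0 0 10 0 0 0.1176 85" --pt "0 0 20 0 0 0.1176 85" --pt "0 0 20 0 0 0.1176 85" --pt "0 0 20 0 0 0.1176 85" --pt "0 0 20 0 0 0.1176 85" --pt "0 0 10 0 0 0.1176 85" --pt "0 0 0 0 0 0 85" --pt "0 0 0 0 0 0 85"

```text
t: 1.65
tool_pos: [0.4635, -0.2426, 0.142]
ee_rot: [-3.102, 0.492, 0.002]
force: [0.2, 0.4, 0.4]
finger_gap: 0.0853
finger_force: 0.0
```

```bash
python3 -c "
from h import *
snap('wrist','w1')
go(.4635,-.2422,.02,-108.2)"
```

```text
t 1.7 pos [ 0.464  -0.2428  0.143 ] yang -108.0 gap 85.24477723302073
shift now-axes [ -0.7  -0.5 123. ] | turn [ 0.0002 -0.0007  0.0035] rows 1 each [ 0.0002 -0.0007  0.0035] | shift after turn [ -0.6  -0.5 123. ]
```

View pics/w1.png

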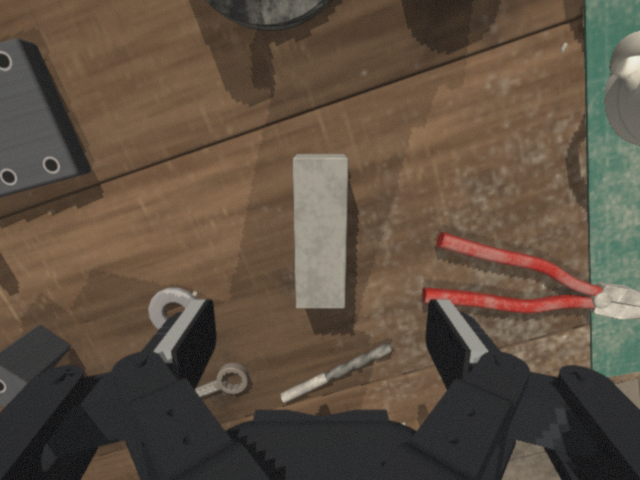

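Bar is centred between the fingers: its top spans (294,157) to (345,307). Check from this view, then descend.

```bash
python3 -c "
from h import *
w=world('w1',[(294,158),(348,158),(345,307),(296,307)],.036);print(w,w.mean(0))
"
```

```text
[[ 0.5208289  -0.24359265  0.036     ]
 [ 0.51011103 -0.27667644  0.036     ]
 [ 0.40880868 -0.24402513  0.036     ]
 [ 0.41982598 -0.2100336   0.036     ]] [ 0.46489365 -0.24358196  0.036     ]
```

Request:
servo_tool --pt "0 0 20 0 0 0 85" --pt "0 0 25 0 0 0 85" --pt "0 0 25 0 0 0 85" --pt "0 0 25 0 0 0 85" --pt "0 0 20 0 0 0 85" --pt "0 0 5 0 0 0 85"

```text
t: 2.2
tool_pos: [0.4626, -0.2421, 0.02]
ee_rot: [-3.101, 0.493, 0.005]
force: [-0.5, 0.5, -0.9]
finger_gap: 0.0849
finger_force: 0.0
```

Request:
servo_tool --pt "0 0 0 0 0 0 30" --pt "0 0 0 0 0 0 30" --pt "0 0 0 0 0 0 30" --pt "0 0 0 0 0 0 30" --pt "0 0 0 0 0 0 30" --pt "0 0 0 0 0 0 30" --pt "0 0 0 0 0 0 30" --pt "0 0 0 0 0 0 30" --force 50

```text
t: 2.87
tool_pos: [0.4649, -0.2433, 0.0243]
ee_rot: [3.101, -0.496, 0.005]
force: [-0.0, -0.1, 6.4]
finger_gap: 0.0352
finger_force: 53.2
```

```bash
python3 -c "
from h import *
s=sense();print(s['force'],s['tool_pos'],s['finger_gap'])
go(.6105,.089,.16,-3.1)"
```

```text
[-0.02829804 -0.10017896  6.3588315 ] [ 0.46486063 -0.24334448  0.02434969] 0.035231865998671175
t 2.87 pos [ 0.4649 -0.2433  0.0243] yang -108.2 gap 35.231865998671175
shift now-axes [  35.1 -361.1 -135.8] | turn [ 3.8000e-03 -1.7000e-03 -1.8342e+00] rows 16 each [ 2.000e-04 -1.000e-04 -1.146e-01] | shift after turn [ 339.7  127.5 -135.7]
```

Request:
servo_tool --pt "0 0 -5 0 0 0 30" --pt "0 0 -15 0 0 0 30" --pt "0 0 -25 0 0 0 30" --pt "0 0 -30 0 0 0 30" --pt "0 0 -30 0 0 0 30" --pt "0 0 -30 0 0 0 30" --pt "0 0 0 0 0 0 30" --pt "0 0 0 0 0 0 30"

```text
t: 3.53
tool_pos: [0.4642, -0.243, 0.1586]
ee_rot: [3.101, -0.497, 0.005]
force: [0.2, 0.7, -4.1]
finger_gap: 0.0349
finger_force: 51.9
```

```bash
python3 -c "
from h import *
s=sense();print(s['force'],s['tool_pos'],s['finger_gap'])
go(.6105,.089,.16,-3.1)"
```

```text
[ 0.1863028   0.67905109 -4.14474818] [ 0.46420406 -0.24296163  0.15864053] 0.03490449041188053
t 3.53 pos [ 0.4642 -0.243   0.1586] yang -108.2 gap 34.90449041188053
shift now-axes [  35.3 -361.    -1.5] | turn [ 3.4000e-03 -1.4000e-03 -1.8343e+00] rows 16 each [ 2.000e-04 -1.000e-04 -1.146e-01] | shift after turn [339.4 128.1  -1.4]
```

Request:
servo_tool --pt "0 0 0 0 0 -0.1146 30" --pt "0 0 0 0 0 -0.1146 30" --pt "0 0 0 0 0 -0.1146 30" --pt "0 0 0 0 0 -0.1146 30" --pt "0 0 0 0 0 -0.1146 30" --pt "0 0 0 0 0 -0.1146 30" --pt "0 0 0 0 0 -0.1146 30" --pt "0 0 0 0 0 -0.1146 30"

```text
t: 4.2
tool_pos: [0.4626, -0.242, 0.1543]
ee_rot: [-2.995, -0.934, 0.005]
force: [0.3, -0.8, -3.4]
finger_gap: 0.0353
finger_force: 51.8
```

Request:
servo_tool --pt "0 0 0 0 0 -0.1146 30" --pt "0 0 0 0 0 -0.1146 30" --pt "0 0 0 0 0 -0.1146 30" --pt "0 0 0 0 0 -0.1146 30" --pt "0 0 0 0 0 -0.1146 30" --pt "0 0 0 0 0 -0.1146 30" --pt "0 0 0 0 0 -0.1146 30" --pt "0 0 0 0 0 -0.1146 30" --pt "0 0 0 0 0 0 30" --pt "0 0 0 0 0 0 30"

```text
t: 5.03
tool_pos: [0.4629, -0.2422, 0.1551]
ee_rot: [-2.283, -2.153, 0.002]
force: [0.4, 0.3, -3.1]
finger_gap: 0.0353
finger_force: 51.8
```

Request:
servo_tool --pt "25 10 0 0 0 0 30" --pt "35 13 0 0 0 0 30" --pt "35 13 0 0 0 0 30" --pt "35 13 0 0 0 0 30" --pt "35 13 0 0 0 0 30" --pt "35 13 0 0 0 0 30" --pt "35 13 0 0 0 0 30" --pt "35 13 0 0 0 0 30" --pt "35 13 0 0 0 0 30" --pt "25 10 0 0 0 0 30" --pt "0 0 0 0 0 0 30" --pt "0 0 0 0 0 0 30"

```text
t: 6.03
tool_pos: [0.6053, 0.0814, 0.1556]
ee_rot: [-2.281, -2.158, 0.003]
force: [-0.3, -0.4, -4.5]
finger_gap: 0.0352
finger_force: 51.9
```

```bash
python3 -c "
from h import *
snap('wrist','w2'); snap('scene','s2')
go(.6105,.089,.0425,-3.1)"
```

```text
t 6.13 pos [0.6052 0.0795 0.1562] yang -3.3 gap 35.20037491049496
shift now-axes [  9.9   5.  113.7] | turn [-0.0018  0.0007 -0.003 ] rows 1 each [-0.0018  0.0007 -0.003 ] | shift after turn [  9.8   4.8 113.7]
```

View pics/w2.png

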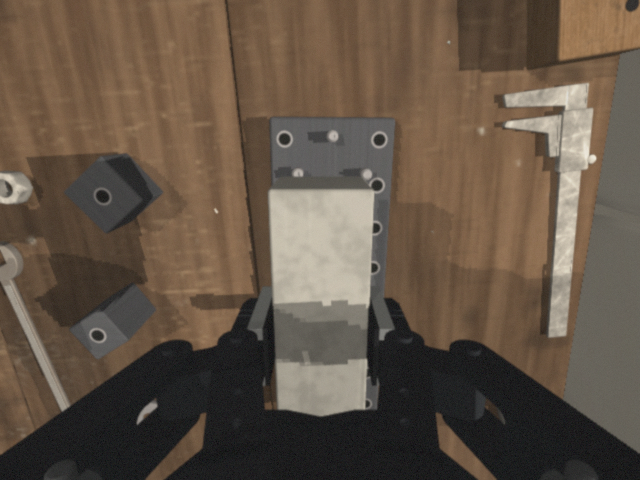

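Wrist view over the plate: end pin (333,136), side pins (297,174) and (367,174), plate far corners (271,117) and (393,117); the held bar's edges run x≈270..374.

```bash
python3 -c "
from h import *
np.set_printoptions(precision=4,suppress=True)
print(world('w2',[(333,134),(298,172),(367,172)],.030))
w=world('w2',[(271,117),(393,117)],.018);print(w,w.mean(0))
print('bar far top corners',world('w2',[(270,190),(374,190)],.1687))
d=cv2.imread('pics/w2.png');cv2.imwrite('pics/c4.png',cv2.resize(d[100:220,250:410],None,fx=5,fy=5,interpolation=cv2.INTER_CUBIC))
d=cv2.imread('pics/s2.png');cv2.imwrite('pics/c5.png',cv2.resize(d[100:300,190:390],None,fx=3,fy=3,interpolation=cv2.INTER_CUBIC))"
```

```text
[[0.617  0.1505 0.03  ]
 [0.5912 0.1261 0.03  ]
 [0.6397 0.1235 0.03  ]]
[[0.574  0.1643 0.018 ]
 [0.6602 0.1596 0.018 ]] [0.6171 0.1619 0.018 ]
bar far top corners [[0.5914 0.136  0.1687]
 [0.6256 0.1342 0.1687]]
```

View pics/c4.png

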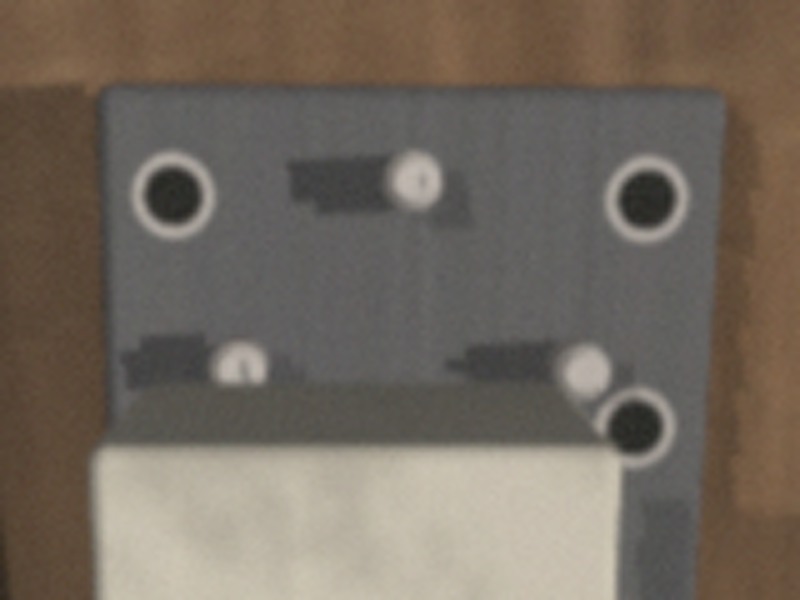

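Request:
servo_tool --pt "3.2 3.7 0 0 0 0 30" --pt "3.2 3.8 0 0 0 0 30" --pt "0 0 20 0 0 0 30" --pt "0 0 25 0 0 0 30" --pt "0 0 20 0 0 0 30" --pt "0 0 0 0 0 0 30" --pt "0 0 0 0 0 0 30" --pt "0 0 0 0 0 0 30"

```text
t: 6.8
tool_pos: [0.6145, 0.0858, 0.0941]
ee_rot: [2.281, 2.158, 0.003]
force: [0.8, 0.7, -3.0]
finger_gap: 0.0352
finger_force: 51.8
```

```bash
python3 -c "
from h import *
snap('wrist','w3'); snap('scene','s3')
go(.613,.0855,.0425,-3.1)
d=cv2.imread('pics/w3.png');e=cv2.imread('pics/s3.png')
cv2.imwrite('pics/c6.png',np.hstack([cv2.resize(d[60:240,240:400],(400,450),interpolation=cv2.INTER_CUBIC),cv2.resize(e[150:300,200:333],(400,450),interpolation=cv2.INTER_CUBIC)]))"
```

```text
t 6.9 pos [0.6147 0.0859 0.0947] yang -3.2 gap 35.44088314658134
shift now-axes [-0.5 -1.9 52.2] | turn [ 0.0037 -0.0004 -0.0013] rows 1 each [ 0.0037 -0.0004 -0.0013] | shift after turn [-0.5 -1.7 52.2]
```

View pics/c6.png

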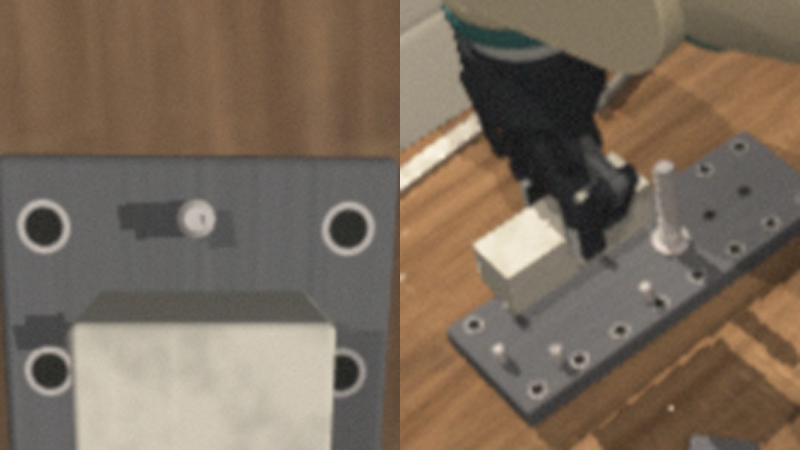

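```bash
python3 -c "
from h import *
np.set_printoptions(precision=4,suppress=True)
print('endpin',world('w3',[(319.2,146.3)],.030))
print('holes',world('w3',[(257.5,151),(379,151.5)],.018).mean(0))
w=world('w3',[(269.2,189),(374.4,189)],.1072);print('bar',w,w.mean(0))
w=world('w3',[(281,177),(363,177)],.0712);print('barbot',w,w.mean(0))
t=sense()['tool_pos'];print(t)
"
```

```text
endpin [[0.6171 0.15   0.03  ]]
holes [0.6164 0.1469 0.018 ]
bar [[0.6002 0.1408 0.1072]
 [0.6349 0.1389 0.1072]] [0.6175 0.1398 0.1072]
barbot [[0.6004 0.1401 0.0712]
 [0.6352 0.1382 0.0712]] [0.6178 0.1392 0.0712]
[0.6147 0.0859 0.0947]
```

Request:
servo_tool --pt "0 -1.2 5 0 0 0 30" --pt "0 0 15 0 0 0 30" --pt "0 0 15 0 0 0 30" --pt "0 0 8 0 0 0 30" --pt "0 0 4 0 0 0 30" --pt "0 0 2 0 0 0 30" --pt "0 0 1 0 0 0 30" --pt "0 0 0 0 0 0 30" --pt "0 0 0 0 0 0 30"

```text
t: 7.65
tool_pos: [0.6128, 0.0861, 0.0432]
ee_rot: [2.281, 2.159, 0.002]
force: [-0.1, -0.5, -4.0]
finger_gap: 0.0352
finger_force: 51.9
```

```bash
python3 -c "
from h import *
print(sense()['force'],sense()['moment'])
go(.613,.0855,.0425,-3.1)"
```

```text
[-0.05660929 -0.45122951 -4.02278862] [ 0.00924276  0.02318621 -0.01445885]
t 7.65 pos [0.6128 0.0861 0.0432] yang -3.2 gap 35.22825293091119
shift now-axes [-0.6  0.2  0.7] | turn [ 0.0015 -0.0001 -0.0009] rows 1 each [ 0.0015 -0.0001 -0.0009] | shift after turn [-0.6  0.2  0.7]
```

Still hanging free, so no pin has been touched. Lower by small steps until contact.

Request:
servo_tool --pt "0 0 1 0 0 0 30" --pt "0 0 0.5 0 0 0 30" --pt "0 0 0 0 0 0 30" --pt "0 0 0 0 0 0 30"

```text
t: 7.98
tool_pos: [0.613, 0.086, 0.0424]
ee_rot: [2.281, 2.159, 0.002]
force: [-3.2, -1.1, 5.3]
finger_gap: 0.0351
finger_force: 53.0
```

Request:
servo_tool --pt "0 0 0 0 0 0 60" --pt "0 0 0 0 0 0 60" --pt "0 0 0 0 0 0 60" --pt "0 0 0 0 0 0 70" --pt "0 0 -10 0 0 0 70" --pt "0 0 -25 0 0 0 70" --pt "0 0 -30 0 0 0 70" --pt "0 0 -30 0 0 0 70" --pt "0 0 -20 0 0 0 85" --pt "0 0 0 0 0 0 85" --pt "0 0 0 0 0 0 85"

```text
t: 8.9
tool_pos: [0.6131, 0.0861, 0.158]
ee_rot: [2.28, 2.158, 0.005]
force: [1.0, 0.2, -0.2]
finger_gap: 0.0849
finger_force: 0.0
```

```bash
python3 -c "
from h import *
snap('wrist','w4'); snap('scene','s4')
for a in (36.8,-53.2): go(.4515,.1181,.14,a)
d=cv2.imread('pics/w4.png');e=cv2.imread('pics/s4.png')
cv2.imwrite('pics/c7.png',np.hstack([cv2.resize(d[60:420,160:480],(400,450),interpolation=cv2.INTER_CUBIC),cv2.resize(e[150:300,200:333],(400,450),interpolation=cv2.INTER_CUBIC)]))"
```

```text
t 9.0 pos [0.6118 0.086  0.1547] yang -3.2 gap 85.21988980440739
shift now-axes [  23.2 -161.8   15. ] | turn [-1.800e-03 -3.000e-04 -6.973e-01] rows 6 each [-3.000e-04 -1.000e-04 -1.162e-01] | shift after turn [ 121.7 -109.1   14.7]
t 9.0 pos [0.6118 0.086  0.1547] yang -3.2 gap 85.21988980440739
shift now-axes [  23.2 -161.8   15. ] | turn [-0.0015  0.0011  0.8735] rows 8 each [-2.000e-04  1.000e-04  1.092e-01] | shift after turn [-109.1 -121.7   14.7]
```

View pics/c7.png

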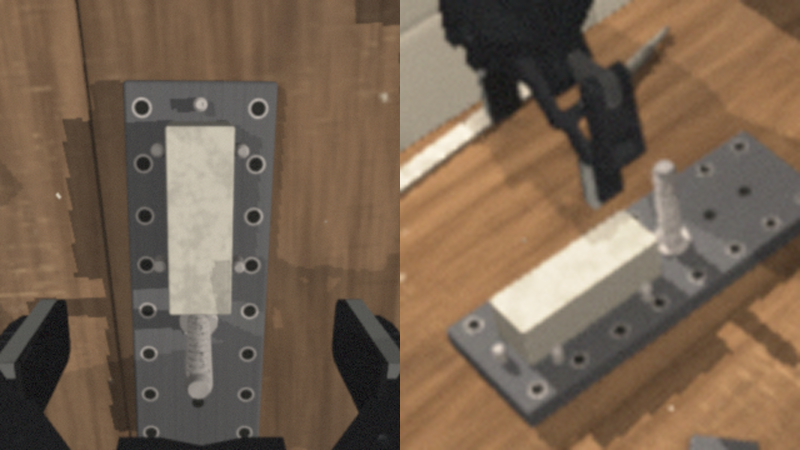

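Bar is seated between its pins, clear of the end stop. Now refine the stud from this view and check the nut's clearance to the block.

```bash
python3 -c "
from h import *
np.set_printoptions(precision=4,suppress=True)
f=lambda u,v:(160+u*.8,60+v*.8)
print('studtop',world('w4',[f(201,388)],.092),'collar?',world('w4',[f(200,322)],.021))
print('endpin',world('w4',[f(201.5,103)],.030))
w=world('w4',[f(167,127),f(235,127),f(232,313),f(167,313)],.054);print('bar',w.mean(0))
print('nut',world('scene0',[(341,348)],.01),'midhole',world('scene0',[(140+664/4,290+61/4)],.036))
"
```

```text
studtop [[0.6091 0.0108 0.092 ]] collar? [[0.6086 0.0091 0.021 ]]
endpin [[0.6171 0.1501 0.03  ]]
bar [0.6129 0.0862 0.054 ]
nut [[0.3629 0.1268 0.01  ]] midhole [[0.4527 0.1186 0.036 ]]
```

Request:
servo_tool --pt "0 0 0 0 0 -0.1162 85" --pt "0 0 0 0 0 -0.1162 85" --pt "0 0 0 0 0 -0.1162 85" --pt "0 0 0 0 0 -0.1162 85" --pt "0 0 0 0 0 -0.1162 85" --pt "0 0 0 0 0 -0.1162 85" --pt "20.3 -18.2 0 0 0 0 85" --pt "20.3 -18.2 0 0 0 0 85" --pt "20.3 -18.2 0 0 0 0 85" --pt "20.3 -18.2 0 0 0 0 85" --pt "20.3 -18.2 0 0 0 0 85" --pt "20.3 -18.2 0 0 0 0 85"

```text
t: 10.0
tool_pos: [0.4498, 0.1182, 0.1539]
ee_rot: [-1.406, -2.807, 0.003]
force: [-0.3, 0.2, 1.1]
finger_gap: 0.0851
finger_force: 0.0
```

Request:
servo_tool --pt "0 0 10 0 0 0 85" --pt "0 0 0 0 0 0 85" --pt "0 0 0 0 0 0 85"

```text
t: 10.25
tool_pos: [0.4516, 0.118, 0.1445]
ee_rot: [-1.406, -2.807, 0.003]
force: [-0.1, -0.0, 0.4]
finger_gap: 0.0848
finger_force: 0.0
```

```bash
python3 -c "
from h import *
snap('wrist','w5');go(.4515,.1181,.025,36.8)
print(proj('w5',[[.4515,.1181,.036]]))"
```

```text
t 10.3 pos [0.4522 0.1179 0.1451] yang 36.8 gap 84.78939440560289
shift now-axes [  0.5  -0.2 120.1] | turn [-0.0014 -0.0005 -0.0004] rows 1 each [-0.0014 -0.0005 -0.0004] | shift after turn [  0.5  -0.4 120.1]
[[321.46327967 239.0958216 ]]
```

View pics/w5.png

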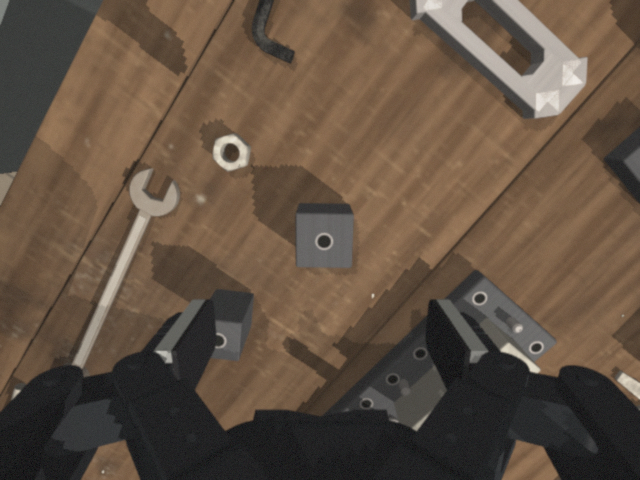

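Block hole at (324,241), aligned with the jaws and within 1–2 mm of the estimate. Now grasp it.

Request:
servo_tool --pt "0 1 20 0 0 0 85" --pt "0 0 25 0 0 0 85" --pt "0 0 25 0 0 0 85" --pt "0 0 25 0 0 0 85" --pt "0 0 20 0 0 0 85" --pt "0 0 5 0 0 0 85" --pt "0 0 0 0 0 0 30" --pt "0 0 0 0 0 0 30" --pt "0 0 0 0 0 0 30" --pt "0 0 0 0 0 0 30" --pt "0 0 0 0 0 0 30" --pt "0 0 0 0 0 0 30"

```text
t: 11.3
tool_pos: [0.454, 0.1189, 0.0276]
ee_rot: [1.405, 2.806, 0.003]
force: [1.1, -0.3, 6.4]
finger_gap: 0.0386
finger_force: 53.1
```

Request:
servo_tool --pt "0 0 0 0 0 0 30" --pt "0 0 0 0 0 0 30"

```text
t: 11.47
tool_pos: [0.454, 0.1189, 0.0275]
ee_rot: [1.405, 2.806, 0.003]
force: [0.1, -1.0, 6.2]
finger_gap: 0.0391
finger_force: 53.1
```

Request:
servo_tool --pt "0 0 -5 0 0 0 30" --pt "0 0 -15 0 0 0 30" --pt "0 0 -25 0 0 0 30" --pt "0 0 -30 0 0 0 30" --pt "0 0 -30 0 0 0 30" --pt "0 0 -30 0 0 0 30" --pt "0 0 0 0 0 0 30" --pt "0 0 0 0 0 0 30"

```text
t: 12.13
tool_pos: [0.4532, 0.1189, 0.1621]
ee_rot: [1.406, 2.807, 0.003]
force: [0.7, 0.7, -3.8]
finger_gap: 0.039
finger_force: 52.0
```

```bash
python3 -c "
from h import *
go(.6055,-.0495,.16,-3.1)"
```

```text
t 12.13 pos [0.4532 0.1189 0.1621] yang 36.8 gap 39.046131738709846
shift now-axes [-226.1   21.1    2.5] | turn [3.000e-03 4.000e-04 6.964e-01] rows 6 each [5.000e-04 1.000e-04 1.161e-01] | shift after turn [-159.9  161.2    2.1]
```

Request:
servo_tool --pt "0 0 0 0 0 0.1161 30" --pt "0 0 0 0 0 0.1161 30" --pt "0 0 0 0 0 0.1161 30" --pt "0 0 0 0 0 0.1161 30" --pt "0 0 0 0 0 0.1161 30" --pt "0 0 0 0 0 0.1161 30" --pt "0 0 0 0 0 0 30"

```text
t: 12.72
tool_pos: [0.4515, 0.1185, 0.1583]
ee_rot: [-2.284, -2.154, 0.006]
force: [0.5, -0.2, -3.7]
finger_gap: 0.0388
finger_force: 51.8
```

Request:
servo_tool --pt "-15 16 0 0 0 0 30" --pt "-20 20 0 0 0 0 30" --pt "-25 25 0 0 0 0 30" --pt "-25 25 0 0 0 0 30" --pt "-25 25 0 0 0 0 30" --pt "-25 25 0 0 0 0 30" --pt "-15 15 0 0 0 0 30" --pt "-10 10 0 0 0 0 30" --pt "0 0 0 0 0 0 30" --pt "0 0 0 0 0 0 30"

```text
t: 13.55
tool_pos: [0.6041, -0.05, 0.1586]
ee_rot: [-2.277, -2.16, 0.003]
force: [0.8, 0.2, -3.6]
finger_gap: 0.0386
finger_force: 52.1
```

```bash
python3 -c "
from h import *
go(.6055,-.0495,.0455,-3.1)"
```

```text
t 13.55 pos [ 0.6041 -0.05    0.1586] yang -3.0 gap 38.61145298509952
shift now-axes [  0.5   1.8 113.1] | turn [-0.0037 -0.0005  0.0015] rows 1 each [-0.0037 -0.0005  0.0015] | shift after turn [  0.6   1.4 113.1]
```

Request:
servo_tool --pt "0.5 1.5 10 0 0 0 30" --pt "0 0 20 0 0 0 30" --pt "0 0 25 0 0 0 30" --pt "0 0 25 0 0 0 30" --pt "0 0 20 0 0 0 30" --pt "0 0 9 0 0 0 30" --pt "0 0 3 0 0 0 30" --pt "0 0 0 0 0 0 30" --pt "0 0 0 0 0 0 30"

```text
t: 14.3
tool_pos: [0.607, -0.0491, 0.0502]
ee_rot: [2.279, 2.16, 0.002]
force: [-0.2, 0.1, -3.6]
finger_gap: 0.0389
finger_force: 52.1
```

Request:
servo_tool --pt "0 0 1 0 0 0 30" --pt "0 0 0 0 0 0 30" --pt "0 0 0 0 0 0 30"

```text
t: 14.55
tool_pos: [0.6068, -0.0494, 0.0487]
ee_rot: [2.28, 2.159, 0.002]
force: [0.1, 0.3, -3.2]
finger_gap: 0.0388
finger_force: 52.1
```

Request:
servo_tool --pt "0 0 2 0 0 0 30" --pt "0 0 0 0 0 0 30" --pt "0 0 1 0 0 0 30" --pt "0 0 0 0 0 0 30" --pt "0 0 0 0 0 0 30"

```text
t: 14.97
tool_pos: [0.6065, -0.0494, 0.0456]
ee_rot: [2.281, 2.16, 0.001]
force: [-2.6, 1.2, 4.8]
finger_gap: 0.0392
finger_force: 52.9
```

Request:
servo_tool --pt "0 0 0.5 0 0 0 30" --pt "0 0 0 0 0 0 30" --pt "0 0 0 0 0 0 30"

```text
t: 15.22
tool_pos: [0.6066, -0.0494, 0.0456]
ee_rot: [2.28, 2.16, 0.001]
force: [-5.5, 0.4, 7.0]
finger_gap: 0.0392
finger_force: 53.3
```

Request:
servo_tool --pt "0 0 -0.5 0 0 0 30" --pt "0 0 0 0 0 0 70" --pt "0 0 0 0 0 0 70" --pt "0 0 0 0 0 0 70" --pt "0 0 0 0 0 0 70" --pt "0 0 -10 0 0 0 70" --pt "0 0 -25 0 0 0 70" --pt "0 0 -30 0 0 0 70" --pt "0 0 -30 0 0 0 70" --pt "0 0 -20 0 0 0 85" --pt "0 0 0 0 0 0 85"

```text
t: 16.13
tool_pos: [0.6086, -0.0496, 0.1669]
ee_rot: [2.275, 2.155, 0.01]
force: [0.4, 0.4, 0.8]
finger_gap: 0.0849
finger_force: 0.0
```

```bash
python3 -c "
from h import *
np.set_printoptions(precision=4,suppress=True)
snap('wrist','w6');snap('scene','s6');go(.465,.2925,.16,90)
# strap from w5: slot centre
# strap: bright blob in scene0
im=cv2.imread('pics/scene0.png'); g=im[330:420,180:270]; m=(g.min(2)>150).astype(np.uint8)
n,l,st,c=cv2.connectedComponentsWithStats(m); i=1+st[1:,4].argmax(); print(st[i],c[i])
cs,_=cv2.findContours((l==i).astype(np.uint8),cv2.RETR_EXTERNAL,cv2.CHAIN_APPROX_NONE)
p=cs[0][:,0]+[180,330]; w=world('scene0',p,.016)[:,:2]*1000; print(cv2.minAreaRect(w.astype(np.float32)))
"
```

```text
t 16.23 pos [ 0.6067 -0.0494  0.1612] yang -3.1 gap 85.08775524260406
shift now-axes [ 333.7 -160.1    0.7] | turn [ 0.0017  0.0023 -1.6252] rows 14 each [ 0.0001  0.0002 -0.1161] | shift after turn [141.7 341.9   1.2]
[  13   15   65   65 1546] [45.4392 47.2788]
((465.5966796875, 293.4444885253906), (46.092872619628906, 131.00079345703125), 89.88655853271484)
```

Request:
servo_tool --pt "0 0 0 0 0 -0.1161 85" --pt "0 0 0 0 0 -0.1161 85" --pt "0 0 0 0 0 -0.1161 85" --pt "0 0 0 0 0 -0.1161 85" --pt "0 0 0 0 0 -0.1161 85" --pt "0 0 0 0 0 -0.1161 85" --pt "0 0 0 0 0 -0.1161 85"

```text
t: 16.82
tool_pos: [0.6055, -0.0492, 0.1578]
ee_rot: [-1.232, -2.886, 0.002]
force: [-0.6, -0.1, 1.2]
finger_gap: 0.0851
finger_force: 0.0
```

Request:
servo_tool --pt "0 0 0 0 0 -0.1161 85" --pt "0 0 0 0 0 -0.1161 85" --pt "0 0 0 0 0 -0.1161 85" --pt "0 0 0 0 0 -0.1161 85" --pt "0 0 0 0 0 -0.1161 85" --pt "0 0 0 0 0 -0.1161 85" --pt "0 0 0 0 0 -0.1161 85" --pt "0 0 0 0 0 0 85"

```text
t: 17.48
tool_pos: [0.6056, -0.0492, 0.1579]
ee_rot: [0.007, -3.139, -0.001]
force: [-0.1, 0.7, 0.1]
finger_gap: 0.0846
finger_force: 0.0
```

Request:
servo_tool --pt "10 24 0 0 0 0 85" --pt "14.5 35 0 0 0 0 85" --pt "14.5 35 0 0 0 0 85" --pt "14.5 35 0 0 0 0 85" --pt "14.5 35 0 0 0 0 85" --pt "14.5 35 0 0 0 0 85" --pt "14.5 35 0 0 0 0 85" --pt "14.5 35 0 0 0 0 85" --pt "14.5 35 0 0 0 0 85" --pt "14.5 35 0 0 0 0 85" --pt "0 0 0 0 0 0 85" --pt "0 0 0 0 0 0 85"

```text
t: 18.48
tool_pos: [0.4644, 0.291, 0.1587]
ee_rot: [0.001, -3.14, 0.002]
force: [0.1, -0.8, -1.0]
finger_gap: 0.0848
finger_force: 0.0
```

```bash
python3 -c "
from h import *
np.set_printoptions(precision=4,suppress=True)
d=snap('wrist','w7');go(.4655,.292,.02,90)
im=cv2.imread('pics/w7.png')
c=proj('w7',[[.4655,.292,.016]])[0]; print(c, proj('w7',[[.53,.312,.016],[.40,.312,.016],[.4655,.302,.016],[.4655,.282,.016]]))
m=(im.min(2)>125).astype(np.uint8); n,l,st,ce=cv2.connectedComponentsWithStats(m)
for i in np.argsort(-st[1:,4])[:4]+1: print(st[i],ce[i])
"
```

```text
t 18.53 pos [0.4652 0.2898 0.1588] yang 89.9 gap 84.71797758295894
shift now-axes [ -0.5   2.4 138.8] | turn [-0.0013 -0.0014 -0.0009] rows 1 each [-0.0013 -0.0014 -0.0009] | shift after turn [ -0.3   2.2 138.8]
[322.2105 228.5611] [[345.8684 302.9537]
 [349.6798 142.5613]
 [334.9224 228.5845]
 [309.4996 228.5377]]
[ 293  145   62  159 5879] [323.2606 220.9391]
[ 420  170   30   83 1192] [433.1023 212.3482]
[ 72  73  34  39 670] [89.1567 91.6463]
[420 249  25  50 581] [431.1876 274.7849]
```

Strap blob spans u 293–355, v 145–304, matching the prediction to 1–2 mm. Descend and grip.

Request:
servo_tool --pt "0 2 20 0 0 0 85" --pt "0 0 30 0 0 0 85" --pt "0 0 30 0 0 0 85" --pt "0 0 30 0 0 0 85" --pt "0 0 20 0 0 0 85" --pt "0 0 9 0 0 0 85" --pt "0 0 2 0 0 0 85" --pt "0 0 0 0 0 0 85" --pt "0 0 0 0 0 0 85"

```text
t: 19.28
tool_pos: [0.4669, 0.2917, 0.0204]
ee_rot: [0.002, 3.139, 0.002]
force: [0.4, -0.1, -0.1]
finger_gap: 0.0852
finger_force: 0.0
```

Request:
servo_tool --pt "0 0 0 0 0 0 30" --pt "0 0 0 0 0 0 30" --pt "0 0 0 0 0 0 30" --pt "0 0 0 0 0 0 30" --pt "0 0 0 0 0 0 30" --pt "0 0 0 0 0 0 30" --pt "0 0 0 0 0 0 30" --pt "0 0 0 0 0 0 30" --force 60

```text
t: 19.95
tool_pos: [0.4663, 0.292, 0.0199]
ee_rot: [-0.001, 3.14, 0.001]
force: [-1.6, -1.0, 5.8]
finger_gap: 0.0379
finger_force: 60.9
```

Request:
servo_tool --pt "0 0 -2 0 0 0 30" --pt "0 0 -5 0 0 0 30" --pt "0 0 -10 0 0 0 30" --pt "0 0 -20 0 0 0 30" --pt "0 0 -30 0 0 0 30" --pt "0 0 -30 0 0 0 30" --pt "0 0 -30 0 0 0 30" --pt "0 0 -30 0 0 0 30" --pt "0 0 0 0 0 0 30" --pt "0 0 0 0 0 0 30"

```text
t: 20.78
tool_pos: [0.4664, 0.292, 0.1779]
ee_rot: [-0.0, 3.138, 0.003]
force: [-0.3, -0.4, -4.6]
finger_gap: 0.0377
finger_force: 60.9
```

```bash
python3 -c "
from h import *
go(.6087,.0107,.17,-3.1); print(sense()['moment'])"
```

```text
t 20.78 pos [0.4664 0.292  0.1779] yang 90.0 gap 37.65646563677361
shift now-axes [-142.2 -281.4    7.8] | turn [4.4000e-03 1.3000e-03 1.6251e+00] rows 14 each [3.000e-04 1.000e-04 1.161e-01] | shift after turn [-273.2  157.3    7.9]
[-0.00271232  0.05045807 -0.01627733]
```

Request:
servo_tool --pt "0 0 0 0 0 0.1161 30" --pt "0 0 0 0 0 0.1161 30" --pt "0 0 0 0 0 0.1161 30" --pt "0 0 0 0 0 0.1161 30" --pt "0 0 0 0 0 0.1161 30" --pt "0 0 0 0 0 0.1161 30" --pt "0 0 0 0 0 0.1161 30"

```text
t: 21.37
tool_pos: [0.4647, 0.2911, 0.173]
ee_rot: [-1.249, -2.88, 0.006]
force: [-0.8, -0.0, -2.8]
finger_gap: 0.038
finger_force: 60.9
```

Request:
servo_tool --pt "0 0 0 0 0 0.1161 30" --pt "0 0 0 0 0 0.1161 30" --pt "0 0 0 0 0 0.1161 30" --pt "0 0 0 0 0 0.1161 30" --pt "0 0 0 0 0 0.1161 30" --pt "0 0 0 0 0 0.1161 30" --pt "0 0 0 0 0 0.1161 30" --pt "0 0 0 0 0 0 30"

```text
t: 22.03
tool_pos: [0.4648, 0.2911, 0.1732]
ee_rot: [-2.285, -2.155, 0.007]
force: [-0.5, 0.0, -4.1]
finger_gap: 0.0376
finger_force: 60.9
```

Request:
servo_tool --pt "-15 9 0 0 0 0 30" --pt "-25 14 0 0 0 0 30" --pt "-30 17 0 0 0 0 30" --pt "-30 17 0 0 0 0 30" --pt "-30 17 0 0 0 0 30" --pt "-30 17 0 0 0 0 30" --pt "-30 17 0 0 0 0 30" --pt "-30 17 0 0 0 0 30" --pt "-25 15 0 0 0 0 30" --pt "-20 11 0 0 0 0 30" --pt "-8 6 0 0 0 0 30" --pt "0 0 0 0 0 0 30"

```text
t: 23.03
tool_pos: [0.6077, 0.0086, 0.1739]
ee_rot: [-2.28, -2.159, 0.003]
force: [0.2, 0.5, -3.4]
finger_gap: 0.0373
finger_force: 61.0
```

Request:
servo_tool --pt "0 0 0 0 0 0 30" --pt "0 0 0 0 0 0 30"

```text
t: 23.2
tool_pos: [0.6071, 0.0117, 0.1751]
ee_rot: [-2.278, -2.162, 0.001]
force: [0.5, -1.0, -3.3]
finger_gap: 0.0378
finger_force: 61.0
```

```bash
python3 -c "
from h import *
snap('wrist','w8');snap('scene','s8')
go(.6087,.0107,.125,-3.1); print(sense()['moment'])
d=cv2.imread('pics/w8.png');e=cv2.imread('pics/s8.png');b=cv2.imread('pics/s6.png')
rs=lambda a:cv2.resize(a,(400,300),interpolation=cv2.INTER_CUBIC)
cv2.imwrite('pics/c8.png',np.vstack([np.hstack([rs(d[180:480,120:520]),rs(e[110:260,210:410])]),np.hstack([rs(b[150:300,200:400]),rs(d[60:360,120:520])])]))"
```

```text
t 23.3 pos [0.6072 0.0118 0.1756] yang -3.0 gap 37.99791646353863
shift now-axes [-1.   1.5 50.6] | turn [-0.0004 -0.0002  0.0021] rows 1 each [-0.0004 -0.0002  0.0021] | shift after turn [-1.   1.5 50.6]
[-0.01447648  0.00021018 -0.00780111]
```

View pics/c8.png

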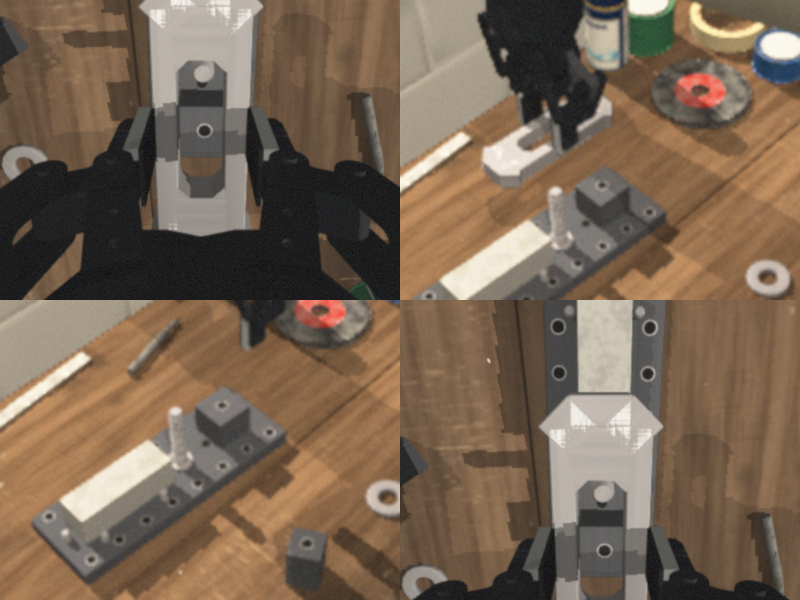

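Block stands correctly beyond the stud. The stud top shows through the slot at (324,252), with slot edges u≈298 and 347.

```bash
python3 -c "
from h import *
np.set_printoptions(precision=4,suppress=True)
print('stud',world('w8',[(324,252.5)],.092))
w=world('w8',[(298,280),(347,280)],.172);print('slot edges',w,w.mean(0))
w=world('w8',[(269,200),(376,200)],.172);print('strap sides',w,w.mean(0))
w=world('w8',[(300,240),(345,240)],.172);print('slot far end',w.mean(0))
t=sense()['tool_pos'];print(t)
p=np.array([-.0543,.9985])
print('block hole',world('s6',[(200+222/2,150+104/2)],.054))
"
```

```text
stud [[0.6087 0.0103 0.092 ]]
slot edges [[0.5984 0.0268 0.172 ]
 [0.6182 0.0258 0.172 ]] [0.6083 0.0263 0.172 ]
strap sides [[0.5898 0.06   0.172 ]
 [0.6301 0.058  0.172 ]] [0.6099 0.059  0.172 ]
slot far end [0.6092 0.0432 0.172 ]
[0.6072 0.0118 0.1756]
block hole [[ 0.6056 -0.0507  0.054 ]]
```

Request:
servo_tool --pt "-1 1.3 5 0 0 0 30" --pt "0 0 15 0 0 0 30" --pt "0 0 20 0 0 0 30" --pt "0 0 12 0 0 0 30" --pt "0 0 5 0 0 0 30" --pt "0 0 4 0 0 0 30" --pt "0 0 4 0 0 0 30" --pt "0 0 4 0 0 0 30" --pt "0 0 4 0 0 0 30" --pt "0 0 2 0 0 0 30" --pt "0 0 0 0 0 0 30"

```text
t: 24.22
tool_pos: [0.6088, 0.0094, 0.1004]
ee_rot: [-2.281, -2.16, 0.001]
force: [0.8, -0.3, -3.4]
finger_gap: 0.0375
finger_force: 61.0
```

```bash
python3 -c "
from h import *
go(.6087,.0107,.0745,-3.1); print(sense()['force'],sense()['moment'])"
```

```text
t 24.22 pos [0.6088 0.0094 0.1004] yang -3.1 gap 37.51419651586125
shift now-axes [ 1.3 -0.1 25.9] | turn [-0.0005  0.0001 -0.0003] rows 1 each [-0.0005  0.0001 -0.0003] | shift after turn [ 1.3 -0.1 25.9]
[ 0.76613984 -0.31193644 -3.41900713] [ 0.00870346 -0.02020377  0.04252938]
```

The stud is in the slot with no contact force. Continue down.

Request:
servo_tool --pt "1 0 8 0 0 0 30" --pt "0 0 8 0 0 0 30" --pt "0 0 4 0 0 0 30" --pt "0 0 3 0 0 0 30" --pt "0 0 1 0 0 0 30" --pt "0 0 0 0 0 0 30" --pt "0 0 0 0 0 0 30"

```text
t: 24.8
tool_pos: [0.6091, 0.0104, 0.077]
ee_rot: [2.281, 2.16, 0.0]
force: [0.3, -0.5, -3.9]
finger_gap: 0.0381
finger_force: 61.0
```

Request:
servo_tool --pt "0 0 1 0 0 0 30" --pt "0 0 0 0 0 0 30" --pt "0 0 0 0 0 0 30"

```text
t: 25.05
tool_pos: [0.6091, 0.0104, 0.076]
ee_rot: [2.281, 2.16, 0.0]
force: [-0.3, -0.1, -3.5]
finger_gap: 0.0378
finger_force: 61.0
```

Request:
servo_tool --pt "0 0 1 0 0 0 30" --pt "0 0 0 0 0 0 30" --pt "0 0 1 0 0 0 30" --pt "0 0 0 0 0 0 30" --pt "0 0 0 0 0 0 30"

```text
t: 25.47
tool_pos: [0.6091, 0.0104, 0.074]
ee_rot: [2.281, 2.16, 0.0]
force: [-1.4, 0.8, -1.4]
finger_gap: 0.0376
finger_force: 61.2
```

Request:
servo_tool --pt "0 0 0.5 0 0 0 30" --pt "0 0 0 0 0 0 30" --pt "0 0 0 0 0 0 30"

```text
t: 25.72
tool_pos: [0.6091, 0.0104, 0.074]
ee_rot: [2.281, 2.16, 0.0]
force: [-2.9, 0.5, 4.5]
finger_gap: 0.0378
finger_force: 61.8
```

Request:
servo_tool --pt "0 0 0 0 0 0 55" --pt "0 0 0 0 0 0 70" --pt "0 0 0 0 0 0 70" --pt "0 0 0 0 0 0 70" --pt "0 0 0 0 0 0 70" --pt "0 0 -10 0 0 0 70" --pt "0 0 -25 0 0 0 70" --pt "0 0 -30 0 0 0 70" --pt "0 0 -30 0 0 0 70" --pt "0 0 0 0 0 0 85" --pt "0 0 0 0 0 0 85"

```text
t: 26.63
tool_pos: [0.6101, 0.0104, 0.1717]
ee_rot: [2.278, 2.157, 0.006]
force: [-0.6, -1.0, -0.3]
finger_gap: 0.0851
finger_force: 0.0
```

```bash
python3 -c "
from h import *
np.set_printoptions(precision=4,suppress=True)
snap('wrist','w9')
im=cv2.imread('pics/scene0.png'); g=im[230:265,375:412]; m=(g.min(2)>140).astype(np.uint8)
n,l,st,c=cv2.connectedComponentsWithStats(m); i=1+st[1:,4].argmax(); print(st[i])
cs,_=cv2.findContours((l==i).astype(np.uint8),cv2.RETR_EXTERNAL,cv2.CHAIN_APPROX_NONE)
w=world('scene0',cs[0][:,0]+[375,230],.006)[:,:2].astype(np.float32)*1000; print(cv2.minEnclosingCircle(w),w.mean(0))
for a in(-3.1,-60): go(.431,-.104,.16,a)"
```

```text
[  8  10  22  17 240]
((431.2072448730469, -103.8376235961914), 21.48194694519043) [ 430.9223 -103.7516]
t 26.68 pos [0.6092 0.0104 0.1693] yang -3.1 gap 85.12266617526271
shift now-axes [-123.9 -171.7    9. ] | turn [ 0.0017  0.0001 -0.0003] rows 1 each [ 0.0017  0.0001 -0.0003] | shift after turn [-123.9 -171.8    9.3]
t 26.68 pos [0.6092 0.0104 0.1693] yang -3.1 gap 85.12266617526271
shift now-axes [-123.9 -171.7    9. ] | turn [ 0.0016 -0.0008  0.9928] rows 9 each [ 0.0002 -0.0001  0.1103] | shift after turn [-211.5   10.     9.3]
```

```bash
python3 -c "
from h import *
np.set_printoptions(precision=4,suppress=True)
print(world('scene0',[(432,264)],.006),world('w1',[(232,377),(172,306)],.006),world('w1',[(283,397),(390,350)],.006))"
```

```text
[[ 0.3533 -0.1242  0.006 ]] [[ 0.3585 -0.1275  0.006 ]
 [ 0.4378 -0.1066  0.006 ]] [[ 0.3249 -0.1629  0.006 ]
 [ 0.3423 -0.2661  0.006 ]]
```

Request:
servo_tool --pt "-12 -17 0 0 0 0 85" --pt "-16 -22 0 0 0 0 85" --pt "-16 -22 0 0 0 0 85" --pt "-16 -22 0 0 0 0 85" --pt "-16 -22 0 0 0 0 85" --pt "-16 -22 0 0 0 0 85" --pt "-16 -22 0 0 0 0 85" --pt "-16 -22 0 0 0 0 85" --pt "0 0 0 0 0 0 85" --pt "0 0 0 0 0 0 85"

```text
t: 27.52
tool_pos: [0.4305, -0.1044, 0.1674]
ee_rot: [-2.282, -2.157, 0.001]
force: [0.1, 0.1, -0.3]
finger_gap: 0.0849
finger_force: 0.0
```

```bash
python3 -c "
from h import *
np.set_printoptions(precision=4,suppress=True)
d=snap('wrist','w10');go(.431,-.104,.015,-3.1)
c=proj('w10',[[.431,-.104,.006]])[0]; print(c)
g=cv2.GaussianBlur(d['image'],(3,3),0).astype(int); u,v=c.astype(int)
m=((g.min(2)>105)&(g.max(2)-g.min(2)<40)).astype(np.uint8); 
n,l,st,ce=cv2.connectedComponentsWithStats(m)
for i in range(1,n):
  if st[i,4]>300 and abs(ce[i][0]-u)<120 and abs(ce[i][1]-v)<120: 
    x,y,ww,h,a=st[i]; print(st[i],ce[i],world('w10',[(x+ww/2-.5,y+h/2-.5)],.006))"
```

```text
t 27.57 pos [ 0.4312 -0.104   0.1676] yang -3.2 gap 85.0732268428081
shift now-axes [ -0.1  -0.  152.6] | turn [-0.001  -0.0005 -0.0012] rows 1 each [-0.001  -0.0005 -0.0012] | shift after turn [  0.   -0.2 152.6]
[321.8205 219.8436]
[ 297  195   53   51 1682] [323.0636 219.9073] [[ 0.432  -0.1042  0.006 ]]
[202 289  44 101 755] [224.7775 338.3166] [[ 0.334  -0.2123  0.006 ]]
```

Request:
servo_tool --pt "0 1 20 0 0 0 52" --pt "0 0 30 0 0 0 52" --pt "0 0 30 0 0 0 52" --pt "0 0 30 0 0 0 52" --pt "0 0 25 0 0 0 52" --pt "0 0 8 0 0 0 52" --pt "0 0 4 0 0 0 52" --pt "0 0 2 0 0 0 52" --pt "0 0 0 0 0 0 52" --pt "0 0 0 0 0 0 52"

```text
t: 28.4
tool_pos: [0.4336, -0.1044, 0.0207]
ee_rot: [2.279, 2.159, 0.002]
force: [-0.6, 0.3, -0.0]
finger_gap: 0.0521
finger_force: 0.0
```

Request:
servo_tool --pt "0 0 1 0 0 0 52" --pt "0 0 1 0 0 0 52" --pt "0 0 0 0 0 0 52" --pt "0 0 0 0 0 0 52"

```text
t: 28.73
tool_pos: [0.4326, -0.1042, 0.0176]
ee_rot: [2.281, 2.16, 0.0]
force: [-0.2, -0.2, -0.7]
finger_gap: 0.0523
finger_force: 0.0
```

```bash
python3 -c "
from h import *
go(.431,-.104,.015,-3.1); print(sense()['force'])"
```

```text
t 28.73 pos [ 0.4326 -0.1042  0.0176] yang -3.1 gap 52.28062950553739
shift now-axes [ 0.1 -1.6  2.6] | turn [ 0.0005  0.0002 -0.0003] rows 1 each [ 0.0005  0.0002 -0.0003] | shift after turn [ 0.1 -1.6  2.6]
[-0.18985488 -0.16616387 -0.69137352]
```

Request:
servo_tool --pt "0 0 1 0 0 0 52" --pt "0 0 1 0 0 0 52" --pt "0 0 1 0 0 0 52" --pt "0 0 0 0 0 0 52" --pt "0 0 0 0 0 0 52"

```text
t: 29.15
tool_pos: [0.4324, -0.1041, 0.0142]
ee_rot: [-2.281, -2.16, 0.0]
force: [-0.3, 0.1, -0.2]
finger_gap: 0.0521
finger_force: 0.0
```

Request:
servo_tool --pt "0 0 0.5 0 0 0 52" --pt "0 0 0.5 0 0 0 52" --pt "0 0 0 0 0 0 52" --pt "0 0 0 0 0 0 52"

```text
t: 29.48
tool_pos: [0.4325, -0.1041, 0.0133]
ee_rot: [2.281, 2.16, -0.0]
force: [-0.3, 0.3, -0.4]
finger_gap: 0.0522
finger_force: 0.0
```

Tips should now be about 2 mm above the bench. Close gently.

Request:
servo_tool --pt "0 0 0 0 0 0 36" --pt "0 0 0 0 0 0 36" --pt "0 0 0 0 0 0 36" --pt "0 0 0 0 0 0 36" --pt "0 0 0 0 0 0 36" --force 40

```text
t: 29.9
tool_pos: [0.4327, -0.1042, 0.0138]
ee_rot: [2.281, 2.16, 0.0]
force: [-2.6, -0.7, 5.8]
finger_gap: 0.0398
finger_force: 39.7
```

Request:
servo_tool --pt "0 0 -2 0 0 0 36" --pt "0 0 -5 0 0 0 36" --pt "0 0 -10 0 0 0 36" --pt "0 0 -20 0 0 0 36" --pt "0 0 -30 0 0 0 36" --pt "0 0 -30 0 0 0 36" --pt "0 0 -30 0 0 0 36" --pt "0 0 -30 0 0 0 36" --pt "0 0 0 0 0 0 36" --pt "0 0 0 0 0 0 36"

```text
t: 30.73
tool_pos: [0.4334, -0.1044, 0.1728]
ee_rot: [2.278, 2.157, 0.004]
force: [-0.1, -1.1, -1.8]
finger_gap: 0.0397
finger_force: 40.4
```

```bash
python3 -c "
from h import *
go(.6088,.0106,.17,-3.1); print(sense()['force'])"
```

```text
t 30.73 pos [ 0.4334 -0.1044  0.1728] yang -3.1 gap 39.700863648818654
shift now-axes [124.4 168.9   3.4] | turn [ 0.0048  0.0014 -0.0003] rows 1 each [ 0.0048  0.0014 -0.0003] | shift after turn [124.3 169.    2.8]
[-0.06477157 -1.10690213 -1.78821266]
```

Request:
servo_tool --pt "10 14 0 0 0 0 36" --pt "16 22 0 0 0 0 36" --pt "18 24 0 0 0 0 36" --pt "18 24 0 0 0 0 36" --pt "18 24 0 0 0 0 36" --pt "18 24 0 0 0 0 36" --pt "14 19 0 0 0 0 36" --pt "12 17 0 0 0 0 36" --pt "0 0 0 0 0 0 36" --pt "0 0 0 0 0 0 36"

```text
t: 31.57
tool_pos: [0.6065, 0.011, 0.1682]
ee_rot: [-2.278, -2.16, 0.004]
force: [-0.1, -1.0, -1.3]
finger_gap: 0.0399
finger_force: 40.5
```

```bash
python3 -c "
from h import *
snap('wrist','w11');snap('scene','s11')
go(.6088,.0106,.12,-3.1)
d=cv2.imread('pics/w11.png');e=cv2.imread('pics/s11.png');b=cv2.imread('pics/w9.png')
rs=lambda a,w=400,h=300:cv2.resize(a,(w,h),interpolation=cv2.INTER_CUBIC)
cv2.imwrite('pics/c9.png',np.hstack([rs(d[220:420,240:400],480,600),np.vstack([rs(e[110:260,210:370],320,300),rs(b[60:420,160:480],320,300)])]))"
```

```text
t 31.67 pos [0.6061 0.0102 0.1692] yang -3.1 gap 40.19467329549662
shift now-axes [ 0.6  2.8 49.2] | turn [-0.0021  0.0003 -0.0006] rows 1 each [-0.0021  0.0003 -0.0006] | shift after turn [ 0.6  2.7 49.2]
```

View pics/c9.png

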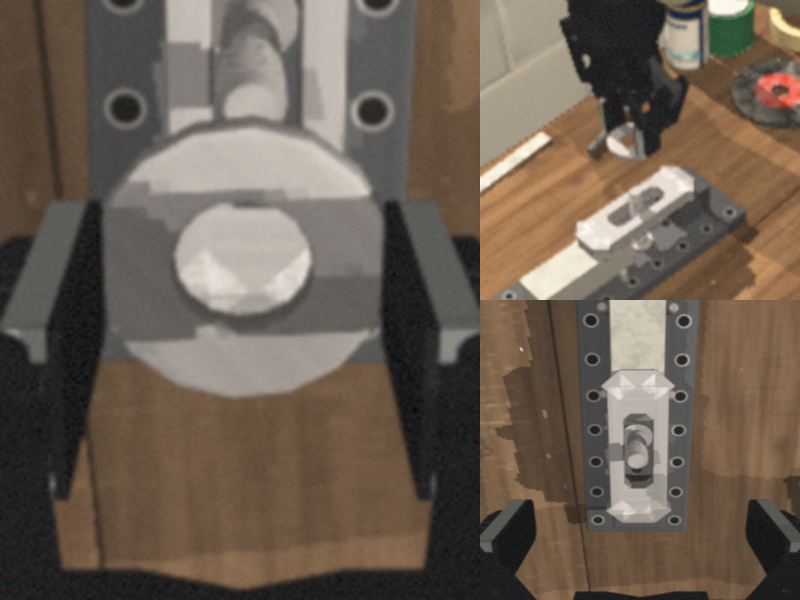

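Washer is held level: its hole is at (321,306.5) and the stud top at (325,253). The strap lies on bar and block.

```bash
python3 -c "
from h import *
np.set_printoptions(precision=4,suppress=True)
w=world('w11',[(321.2,306.5)],.1605)[0]; 
o=world('w11',[(321.5,307)],.1615)[0]; s=world('w11',[(325.2,253)],.092)[0]; s9=world('w9',[(160+158*.8*1.25*.8*1.0,0)],.092)
print(w,o,'stud',s); d=(s-w)*1000
th=np.radians(-3.1);print('tool x',d[0]*-np.sin(th)+d[1]*np.cos(th),'tool y',d[0]*np.cos(th)+d[1]*np.sin(th))
# w9 stud top: crop px (638-480,460-300) scale 1/1 x, 360/300 y
print(world('w9',[(160+158,60+160*1.2)],.092))"
```

```text
[0.6065 0.0114 0.1605] [0.6067 0.0117 0.1615] stud [0.6088 0.0116 0.092 ]
tool x 0.3450044562400396 tool y 2.273680605013588
[[0.6087 0.0106 0.092 ]]
```

Request:
servo_tool --pt "0 2.3 5 0 0 0 36" --pt "0 0 15 0 0 0 36" --pt "0 0 20 0 0 0 36" --pt "0 0 10 0 0 0 36" --pt "0 0 5 0 0 0 36" --pt "0 0 0 0 0 0 36" --pt "0 0 0 0 0 0 36" --pt "0 0 0 0 0 0 36"

```text
t: 32.33
tool_pos: [0.6098, 0.0103, 0.1166]
ee_rot: [2.28, 2.159, 0.002]
force: [0.2, -1.4, -1.0]
finger_gap: 0.0399
finger_force: 40.5
```

```bash
python3 -c "
from h import *
go(.6088,.0106,.0835,-3.1); print(sense()['force'])"
```

```text
t 32.33 pos [0.6098 0.0103 0.1166] yang -3.1 gap 39.878617972531465
shift now-axes [ 0.2 -1.1 33.1] | turn [ 0.0021  0.0001 -0.0004] rows 1 each [ 0.0021  0.0001 -0.0004] | shift after turn [ 0.2 -1.  33.1]
[ 0.18582003 -1.37294333 -1.04051732]
```

Request:
servo_tool --pt "0 0 2 0 0 0 36" --pt "0 0 2 0 0 0 36" --pt "0 0 2 0 0 0 36" --pt "0 0 2 0 0 0 36" --pt "0 0 2 0 0 0 36" --pt "0 0 2 0 0 0 36" --pt "0 0 0 0 0 0 36" --pt "0 0 0 0 0 0 36"

```text
t: 33.0
tool_pos: [0.6092, 0.0105, 0.1031]
ee_rot: [-2.281, -2.16, 0.0]
force: [0.7, 0.8, -0.7]
finger_gap: 0.04
finger_force: 40.5
```

Request:
servo_tool --pt "0 0 2 0 0 0 36" --pt "0 0 2 0 0 0 36" --pt "0 0 2 0 0 0 36" --pt "0 0 2 0 0 0 36" --pt "0 0 2 0 0 0 36" --pt "0 0 2 0 0 0 36" --pt "0 0 2 0 0 0 36" --pt "0 0 1 0 0 0 36" --pt "0 0 0 0 0 0 36" --pt "0 0 0 0 0 0 36"

```text
t: 33.83
tool_pos: [0.6093, 0.0104, 0.0883]
ee_rot: [2.281, 2.16, -0.0]
force: [0.2, 0.2, -0.2]
finger_gap: 0.0395
finger_force: 40.5
```

Request:
servo_tool --pt "0 0 1 0 0 0 36" --pt "0 0 1 0 0 0 36" --pt "0 0 1 0 0 0 36" --pt "0 0 1 0 0 0 36" --pt "0 0 0 0 0 0 36" --pt "0 0 0 0 0 0 36"

```text
t: 34.33
tool_pos: [0.6092, 0.0104, 0.0842]
ee_rot: [-2.281, -2.16, 0.0]
force: [-0.4, 0.0, -0.4]
finger_gap: 0.0395
finger_force: 40.5
```

Request:
servo_tool --pt "0 0 0.5 0 0 0 36" --pt "0 0 0.5 0 0 0 36" --pt "0 0 0 0 0 0 36" --pt "0 0 0 0 0 0 36"

```text
t: 34.67
tool_pos: [0.6094, 0.0104, 0.0839]
ee_rot: [2.281, 2.16, 0.0]
force: [-2.9, 0.0, 4.5]
finger_gap: 0.0394
finger_force: 41.7
```

Request:
servo_tool --pt "0 0 -0.3 0 0 0 46" --pt "0 0 0 0 0 0 52" --pt "0 0 0 0 0 0 65" --pt "0 0 0 0 0 0 70" --pt "0 0 0 0 0 0 70" --pt "0 0 -10 0 0 0 70" --pt "0 0 -20 0 0 0 70" --pt "0 0 -30 0 0 0 70" --pt "0 0 -30 0 0 0 70" --pt "0 0 0 0 0 0 70" --pt "0 0 0 0 0 0 70"

```text
t: 35.58
tool_pos: [0.6104, 0.0104, 0.177]
ee_rot: [2.278, 2.157, 0.006]
force: [-0.3, 0.5, -1.1]
finger_gap: 0.0704
finger_force: 0.0
```

```bash
python3 -c "
from h import *
np.set_printoptions(precision=4,suppress=True)
d=snap('wrist','w12');s=snap('scene','s12')
for z in (.076,.092):print(z,proj('w12',[[.6087,.0106,z]]),proj('s12',[[.6070,.0106,z]]))
# predicted washer outline vs image: compare edges over candidate centres
th=np.linspace(0,2*np.pi,180)
for name in('w12','s12'):
    im=cv2.imread('pics/%s.png'%name,0); e=cv2.GaussianBlur(im,(0,0),1.2).astype(float)
    G=np.hypot(cv2.Sobel(e,6,1,0),cv2.Sobel(e,6,0,1)); res=[]
    for z in (.076,.092,.024):
      for dx in np.arange(-8,8.1,1):
        for dy in np.arange(-8,8.1,1):
          P=lambda r:np.c_[.608+dx/1e3+r*np.cos(th),.0106+dy/1e3+r*np.sin(th),0*th+z]
          q=np.r_[proj(name,P(.022)),proj(name,P(.010))]
          v=cv2.remap(G.astype(np.float32),q[:,:1].astype(np.float32),q[:,1:].astype(np.float32),1)
          res.append((v.mean(),z,.608+dx/1e3,.0106+dy/1e3))
    print(name,[tuple(np.round(r,4)) for r in sorted(res)[::-1][:4]])
"
```

```text
0.076 [[317.6262 241.7843]] [[287.8115 210.8129]]
0.092 [[317.5609 249.3582]] [[287.2307 205.113 ]]
w12 [(np.float64(102.5842), np.float64(0.076), np.float64(0.609), np.float64(0.0106)), (np.float64(101.5352), np.float64(0.076), np.float64(0.609), np.float64(0.0096)), (np.float64(96.3393), np.float64(0.076), np.float64(0.61), np.float64(0.0096)), (np.float64(94.7198), np.float64(0.076), np.float64(0.608), np.float64(0.0106))]
s12 [(np.float64(146.8695), np.float64(0.076), np.float64(0.609), np.float64(0.0106)), (np.float64(145.6235), np.float64(0.076), np.float64(0.608), np.float64(0.0106)), (np.float64(143.4734), np.float64(0.076), np.float64(0.609), np.float64(0.0096)), (np.float64(143.3955), np.float64(0.076), np.float64(0.609), np.float64(0.0116))]
```

Outline fits from both cameras put the washer's top at z 0.076 and within 1 mm of the stud axis, so it lies flat on the strap. Handing in.

```bash
python3 -c "
from bench import job_done
print(job_done())"
```

```text
the job is handed in; nothing more can be done
None
```

The clamp is set up and handed in at about 36 s, nut left off: bar between its pins, 36 mm block beyond the stud, strap bridging both, and washer flat on it, within about 1 mm of the stud axis by camera fit. The hand-in call returned no verdict.

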